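# Put the green screw tin away behind the orange sliding door

## Robot

A 6-joint arm with a two-finger parallel gripper is mounted at the origin on the work surface. World frame = base frame: x ahead of the robot, y to its left, z up, the work surface at z = 0. Lengths are in m, angles in rad, forces in N, time in s.
With the tool pointing down it reaches from about 0.425 to 0.95 m from the base axis. Payload 3.5 kg.
Tool frame: the origin (TCP) lies midway between the tips of the shut fingers; the grasp point (between the pads) lies behind it (robot.grasp_offset is the z of the grasp point in the tool frame, in m); z points along the fingers, y is the direction in which the jaws open and shut (so a half turn about z gives the same grasp; the last joint's range is limited). The gripper opens to 85 mm and grips with 20 to 120 N. Pads are 22 mm wide; open, the fingers measure 114 mm over their backs; the gripper's body (76 mm by 85 mm) begins 54 mm behind the grasp point. The pads swing forward as they close: fully open they stand 13 mm farther back than shut.
Start: joints at [-1.487, 0.286, 1.577, -0, 1.279, -0.15], TCP at [0.156, -0.657, 0.231] pointing down, gripper open.
Joint ranges: [-2.77, 2.77], [-0.9, 2.22], [0.21, 2.48], [-1.53, 4.67], [0.24, 2.81], [-2.84, 2.84]. Speed limits (rad/s): [2.79, 2.79, 3.14, 3.14, 3.14, 3.14].

## Interface

Orientations are given as a unit quaternion [w, x, y, z].
In Python, from workcell import status, vision, workorder, robot gives the robot as it stands.
- The arm moves only by the tool step_arm, never from a script. Its argument "increments" is one flat list of numbers, 7 for each row, row after row: the shift along the tool's x, y, z in cm, then the turn, a rotation vector about the tool's x, y, z in degrees, then the opening, from 0 (shut) to 1 (fully open). A call has 1 to 20 rows; each row is the pose to reach, as a shift and turn from the pose commanded when the call began, along the tool's axes at that moment; what a row does not reach only later rows make up. A row lasts 1/12 s, in which the tool goes at most 41.7 mm and 7.16 degrees, less where a joint would pass 70% of its speed; a pose out of reach is approached as far as the arm can. A call with a gripper value outside its range is refused whole. The fingers move at their own pace and stop on an object; the grip force is fixed at half the most. Time passes only in rows, so rows that repeat a pose let the fingers close. It gives the time, the measured TCP pose, the force and the opening at its end, in the units of the state.
- status.state(): the state, without advancing time (a new reading comes with each control period).
- vision.capture(name): name is "scene" or "top"; returns a dict with "pixels" (384x512x3 uint8, blue, green, red), "K" (3x3 intrinsics, pixels), "cam_to_world" (4x4, takes a point from camera to world coordinates). Camera axes: x right, y down, z forward; pixel columns grow to the right and rows downward; lengths in m; the calibration is good to about 2 mm. A picture is of the moment at which its call begins. There is no depth.
- workorder.job_done(): hands the job in, once; it reports no verdict.
The state is a dict: "time": time; "joint_positions": joint angles; "joint_velocities": joint speeds; "effort": joint torques, N m; "ee_pos": TCP position; "eef_rot": TCP orientation; "force": force on the tool from outside, world axes, zero at the start; "torque": the same for the moment, N m; "finger_gap": finger opening in m.
Only numpy, scipy, OpenCV 4.12 (cv2) and the standard library are available. Lean on these libraries where they do the work, as an engineer would, in place of code of your own. Each camera call takes 0.05 s, during which the arm holds its last target. There are 200 camera calls.

## Task

Slide the orange door of the parts cabinet all the way open, behind its blue neighbour, then stand the green tin upright on the floor of the compartment this uncovers. Keep the blue door shut and leave the orange one fully open.

Things in the scene. Friction and masses are not known exactly. Their poses are not given: they have to be found in the camera images.
- cabinet: Fixed plywood parts cabinet (sizes in mm): 220 deep (x), 440 wide (y), top sloping from 60 high in front (-x) to 130 at the back. Origin: centre of underside; y to its left, z up. Two 220 wide doors slide along y on the slope: orange left, in the rear (lower) track; blue right, in front of it. Left compartment: x -100..100, y 0..210, floor at z 6, empty; open, its clear gap is y 55..210.
- orange_door_pull (a point): Grip point of the black bar pull at the orange door's left end; bar 14 mm wide (y), 80 long up the slope. Point: mid-bar, 18 below its top, 29 out from the blue door's face. In the cabinet frame x -8, z 121; y 195 shut, 40 fully open (stop; slides to -y). Starts up to 30 ajar; friction 1.2 N, stays where left.
- blue_door_pull (a point): The same point of the like pull at the blue door's right end; in the cabinet frame y -195 mm when shut (stop), as at the start. It too slides freely, towards +y.
- green_tin_mid (a point): Centre (half-way up) of the closed all-green tin: upright cylinder, 48 mm diameter, 60 mm high, 0.13 to 0.25 kg, on the bench left of the cabinet beside a red and a white tin of the same shape. z along the tin.
Not all that is in view belongs to the job. What is shaped like the part that bears green_tin_mid but pink or purple is not meant.

How it is judged:
By the outcome, as a careful person would: the job done as asked, in the order asked, and still so for the second after the job is handed in, with the robot touching nothing.
It also fails if it takes over 64 s, if anything falls off the work surface, if the arm or the gripper's body presses on something with over 40 N, if the wrist force passes 120 N, or if a joint passes its speed limit or range.

## Working session

There is one attempt and no reset: what is moved stays moved. The work goes in short steps, Python scripts to look and compute and a tool call to move; the robot and the scene stay as the last step left them, time stands still between calls to the robot, and variables do not carry over. Pictures are saved under pics/ and viewed, about 8 in all and at most 12, crops included, and the job is handed in when it is done.

Besides the shell and the picture viewer there is one more tool, called after "Call:" as name(argument=value, ...) on one line, values as JSON. step_arm: Moves the arm, as the interface text tells. Its arguments: {"type":"object","properties":{"increments":{"type":"array"}},"required":["increments"]}

```bash
mkdir -p pics; ls; python3 - <<'E'
from workcell import status, vision, workorder, robot
import cv2,numpy as np
s=status.state(); print({k:np.round(v,3).tolist() for k,v in s.items()}); print(robot.grasp_offset)
a=[]
for n in("scene","top"):
    c=vision.capture(n); cv2.imwrite(f"pics/{n}0.png",c["pixels"]); np.savez(f"pics/{n}0.npz",**c); print(n,c["K"].round(1).tolist(),c["cam_to_world"].round(3).tolist())
    a.append(c["pixels"])
E
```

```text
pics
{'time': 0.0, 'joint_positions': [-1.487, 0.287, 1.578, -0.0, 1.279, -0.15], 'joint_velocities': [0.0, 0.001, -0.002, -0.0, -0.001, 0.002], 'effort': [0.0, -40.598, -29.263, -0.0, 0.006, -0.0], 'ee_pos': [0.156, -0.656, 0.23], 'eef_rot': [-0.001, 0.993, 0.117, 0.0], 'force': [0.28, -0.314, 0.396], 'torque': [0.017, -0.032, 0.02], 'finger_gap': 0.085}
-0.0187
scene [[457.0, 0.0, 259.4], [0.0, 457.0, 187.9], [0.0, 0.0, 1.0]] [[0.784, 0.477, -0.398, 0.922], [0.62, -0.585, 0.523, -0.506], [0.017, -0.657, -0.754, 0.927], [0.0, 0.0, 0.0, 1.0]]
top [[397.1, 0.0, 250.6], [0.0, 397.1, 189.1], [0.0, 0.0, 1.0]] [[-0.017, -0.998, 0.067, 0.435], [-1.0, 0.018, 0.017, 0.038], [-0.018, -0.066, -0.998, 1.038], [0.0, 0.0, 0.0, 1.0]]
```

View pics/scene0.png

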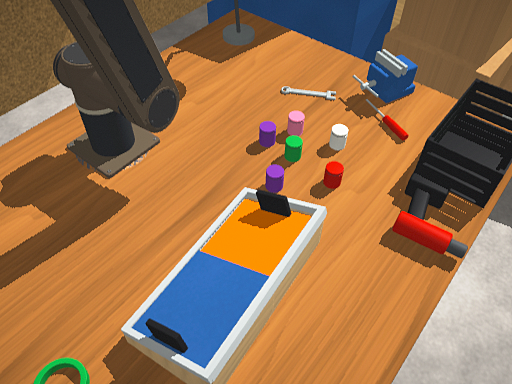

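View pics/top0.png

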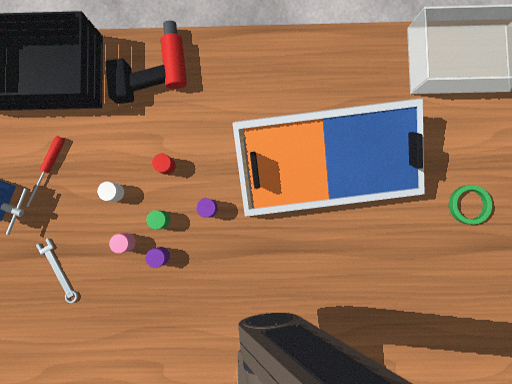

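The scene shows the cabinet with its orange door at scene (260,235) / top (287,163). The black orange pull is at top (255,170) and the blue pull at top (416,150).

Things that could be taken for the green tin, in the top view:
- **Green tin:** (157,220), or (293,149) in the scene view. I choose this one, as the all-green cylinder.
- **Purple tins:** (207,208) and (157,258).
- **Pink tin:** (122,243).
- **White tin:** (110,191).
- **Red tin:** (163,163).
- **Green ring:** (471,205).

```bash
cat > h.py <<'E'
import numpy as np,cv2
from scipy.spatial.transform import Rotation as R
def ray(c,p):
    T=c["cam_to_world"]; d=T[:3,:3]@np.linalg.solve(c["K"],[p[0],p[1],1.]); return T[:3,3],d
def onz(c,p,z):
    o,d=ray(c,p); return o+d*(z-o[2])/d[2]
def proj(c,P):
    T=c["cam_to_world"]; q=T[:3,:3].T@(np.array(P)-T[:3,3]); q=c["K"]@q; return q[:2]/q[2]
def tri(cs,ps):
    A=np.zeros((3,3));b=np.zeros(3)
    for c,p in zip(cs,ps):
        o,d=ray(c,p); d=d/np.linalg.norm(d); M=np.eye(3)-np.outer(d,d); A+=M;b+=M@o
    return np.linalg.solve(A,b)
def hsv(c): return cv2.cvtColor(c["pixels"],cv2.COLOR_BGR2HSV)
def blobs(m,amin=40):
    n,l,s,ce=cv2.connectedComponentsWithStats(m.astype(np.uint8)); return [(ce[i].round(1).tolist(),s[i].tolist(),l==i) for i in range(1,n) if s[i][4]>=amin]
E
python3 - <<'E'
from h import *
T=dict(np.load("pics/top0.npz"));S=dict(np.load("pics/scene0.npz"))
h=hsv(T)
w=((h[...,1]<60)&(h[...,2]>130)); m=np.zeros_like(w); m[95:222,228:430]=1
for ce,s,l in blobs(w&m,150):
    print("white",ce,s)
    hull=cv2.convexHull(np.argwhere(l)[:,::-1].astype(np.int32)); print(cv2.approxPolyDP(hull,6,True)[:,0].tolist())
for n,c in(("T",T),("S",S)):
    h=hsv(c); g=(h[...,0]>50)&(h[...,0]<80)&(h[...,1]>120)&(h[...,2]>40)
    for ce,s,l in blobs(g): 
        print(n,"green",ce,s)
    d=(h[...,2]<60)
    for ce,s,l in blobs(d): print(n,"dark",ce,s)
v=[cv2.resize(T["pixels"][90:280,90:440],None,fx=2,fy=2,interpolation=2)]
v.append(cv2.resize(S["pixels"][110:290,180:355],(350,360),interpolation=2))
cv2.imwrite("pics/c1.png",np.vstack([v[0][:,:], ]) ); cv2.imwrite("pics/c2.png",v[1])
E
```

```text
white [326.5, 154.9] [232, 99, 193, 117, 3499]
[[424, 193], [245, 215], [232, 124], [422, 99]]
T green [470.6, 204.4] [449, 185, 43, 39, 727]
T green [158.0, 219.3] [147, 211, 23, 18, 345]
T dark [49.8, 61.3] [0, 12, 103, 98, 9614]
T dark [129.7, 79.7] [106, 58, 59, 46, 1650]
T dark [415.4, 149.9] [409, 132, 14, 37, 460]
T dark [254.7, 169.4] [250, 152, 10, 36, 187]
T dark [268.5, 319.8] [239, 313, 61, 21, 576]
T dark [323.9, 357.0] [259, 318, 150, 66, 4048]
S green [293.0, 148.1] [285, 135, 18, 27, 400]
S green [62.0, 369.9] [34, 358, 56, 26, 643]
S dark [78.1, 29.7] [51, 0, 71, 102, 928]
S dark [125.2, 44.0] [79, 0, 84, 104, 3523]
S dark [236.8, 15.2] [234, 0, 6, 32, 105]
S dark [61.4, 73.6] [53, 49, 30, 59, 163]
S dark [464.2, 149.3] [405, 79, 107, 140, 7838]
S dark [162.0, 108.5] [148, 89, 28, 39, 769]
S dark [108.8, 132.7] [79, 105, 56, 52, 1824]
S dark [273.2, 202.8] [256, 190, 35, 27, 589]
S dark [454.5, 251.9] [446, 247, 18, 11, 92]
S dark [166.4, 335.4] [146, 319, 42, 34, 578]
```

View pics/c1.png

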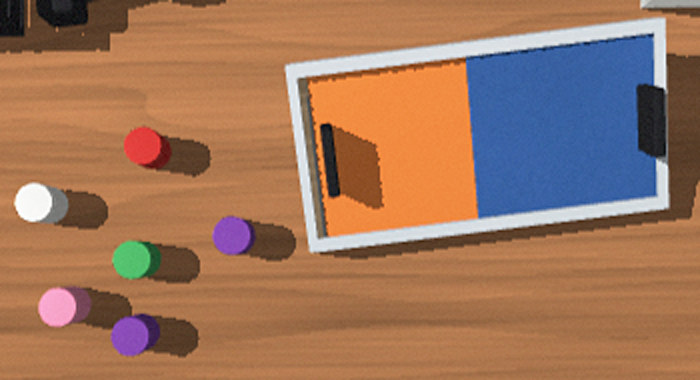

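The crop shows the green tin's top face at about top-view (155,219). It stands alone and is clearly green. The orange door is slightly ajar, with its pull at about (255,169).

```bash
cat >> h.py <<'E'
def fitcab(T,px):
    # corners front-right, front-left, back-left, back-right
    W=np.array([onz(T,p,z)[:2] for p,z in zip(px,(.06,.06,.13,.13))]); L=np.array([[-.11,-.22],[-.11,.22],[.11,.22],[.11,-.22]])
    A=(W-W.mean(0));B=L; a=np.arctan2((B[:,0]*A[:,1]-B[:,1]*A[:,0]).sum(),(A*B).sum())
    Rm=np.array([[np.cos(a),-np.sin(a)],[np.sin(a),np.cos(a)]]); t=W.mean(0); return a,t,W-(L@Rm.T+t)
def cab(a,t,P): return np.r_[R.from_euler('z',a).as_matrix()[:2,:2]@np.array(P[:2])+t,P[2]]
def rel(s,P,yaw):
    "shift (cm) & turn (deg) in tool axes for TCP target P, tool down with x-axis at yaw"
    q=s["eef_rot"]; r=R.from_quat([q[1],q[2],q[3],q[0]]); g=R.from_euler('z',yaw)*R.from_euler('x',np.pi)
    return (r.inv().apply(np.array(P)-s["ee_pos"])*100).round(2), np.degrees((r.inv()*g).as_rotvec()).round(2)
E
python3 - <<'E'
from h import *
from workcell import status
T=dict(np.load("pics/top0.npz"));S=dict(np.load("pics/scene0.npz"))
a,t,res=fitcab(T,[(424,193),(245.5,215),(233,123.5),(422.5,99.5)]); print("cab",np.degrees(a),t,res.round(4).tolist())
Ri=R.from_euler('z',-a).as_matrix()
def tocab(P): return (Ri@(P-np.r_[t,0])).round(4)
# pulls, top centroid at bar mid
for p in((254.7,169.4),(415.4,149.9)): print("pull",tocab(onz(T,p,.136)))
print("tri",tocab(tri([T,S],[(254.7,169.4),(273.2,202.8)])))
for y in(.195,.18,.165): print(y,proj(T,cab(a,t,[-.0135,y,.138])).round(1),proj(S,cab(a,t,[-.0135,y,.138])).round(1))
h=hsv(T); m=(h[...,0]>50)&(h[...,0]<80)&(h[...,1]>120)&(h[...,2]>40)
print("tin S-row check: proj", [ (onz(T,p,.06).round(4).tolist(),proj(S,onz(T,p,.03)).round(1).tolist()) for p in((155,219.5),(156,219.5))], "tri mid",tri([T,S],[(158,219.3),(293,148.1)]).round(4))
# rank by silhouette of model cylinder: bbox of projected circles
def bbox(c,x,y):
    th=np.linspace(0,2*np.pi,60); P=np.array([proj(c,[x+.024*np.cos(u),y+.024*np.sin(u),z]) for u in th for z in(0,.06)]); return np.r_[P.min(0),P.max(0)].round(1)
p=onz(T,(155.5,219.5),.06); print("bbox pred",bbox(T,*p[:2]),"meas 147 211 170 229;",bbox(S,*p[:2]),"meas 285 135 303 162")
s=status.state(); P=cab(a,t,[-.008,.185,.121]); print("pull target",P, rel(s,P,a),rel(s,P,a+np.pi))
E
```

```text
cab 6.086370819930104 [ 0.56590151 -0.13961825] [[0.003, -0.0001], [0.0034, 0.0004], [-0.0032, 0.0004], [-0.0031, -0.0007]]
pull [-0.0064  0.1841  0.136 ]
pull [-0.0079 -0.1841  0.136 ]
tri [-0.0026  0.1845  0.1107]
0.195 [250.3 173. ] [271.5 190.3]
0.18 [256.9 172.1] [268.1 194.5]
0.165 [263.4 171.3] [264.6 198.8]
tin S-row check: proj [([0.4293, 0.2914, 0.06], [294.1, 146.7]), ([0.4293, 0.2889, 0.06], [293.5, 147.2])] tri mid [0.4299 0.2918 0.0304]
bbox pred [145.8 209.8 170.5 229.3] meas 147 211 170 229; [283.2 134.7 301.7 162. ] meas 285 135 303 162
pull target [0.53833151 0.04349072 0.121     ] (array([ 53.36, -59.17,  11.05]), array([-0.12, -0.01,  7.31])) (array([ 53.36, -59.17,  11.05]), array([ 1.0000e-02, -1.9000e-01, -1.7269e+02]))
```

The green tin is at about (0.430, 0.2905). The cabinet is turned 6.1° and centred at (0.566, -0.140), and the orange pull is at cabinet y of about 0.185. Next I move above the pull.

Call:
step_arm(increments=[30, -25, 2, 0, 0, 7.3, 1, 30, -25, 2, 0, 0, 7.3, 1, 30, -25, 2, 0, 0, 7.3, 1, 30, -25, 2, 0, 0, 7.3, 1, 30, -25, 2, 0, 0, 7.3, 1, 30, -25, 2, 0, 0, 7.3, 1, 30, -25, 2, 0, 0, 7.3, 1, 30, -25, 2, 0, 0, 7.3, 1, 30, -25, 2, 0, 0, 7.3, 1, 53.4, -59.2, 3, 0, 0, 7.3, 1, 53.4, -59.2, 3, 0, 0, 7.3, 1, 53.4, -59.2, 3, 0, 0, 7.3, 1, 53.4, -59.2, 3, 0, 0, 7.3, 1, 53.4, -59.2, 3, 0, 0, 7.3, 1, 53.4, -59.2, 3, 0, 0, 7.3, 1, 53.4, -59.2, 3, 0, 0, 7.3, 1, 53.4, -59.2, 3, 0, 0, 7.3, 1, 53.4, -59.2, 3, 0, 0, 7.3, 1, 53.4, -59.2, 3, 0, 0, 7.3, 1, 53.4, -59.2, 3, 0, 0, 7.3, 1])

```text
time: 1.77
ee_pos: [0.5392, 0.0476, 0.2008]
eef_rot: [-0.001, 0.998, 0.055, -0.0]
force: [0.5, 0.5, -0.6]
finger_gap: 0.0857
```

Call:
step_arm(increments=[0, 0, 4, 0, 0, 0, 1, 0, 0, 7, 0, 0, 0, 1, 0, 0, 9.4, 0, 0, 0, 1, 0, 0, 9.4, 0, 0, 0, 1, 0, 0, 9.4, 0, 0, 0, 1])

```text
time: 2.18
ee_pos: [0.5373, 0.0429, 0.1058]
eef_rot: [-0.0, 0.999, 0.053, -0.002]
force: [1.0, -0.6, 0.1]
finger_gap: 0.0854
```

```bash
python3 - <<'E'
from h import *
from workcell import vision,status
v=[]
for n,(r,c) in(("scene",(100,180)),("top",(60,150))):
    p=vision.capture(n)["pixels"]; v.append(cv2.resize(p[r:r+200,c:c+200],(400,400),interpolation=2))
cv2.imwrite("pics/g1.png",np.hstack(v)); s=status.state(); print(s["ee_pos"],s["force"])
E
```

```text
[0.53993251 0.04255008 0.10909113] [-0.18892642 -0.85860356  0.63303655]
```

View pics/g1.png

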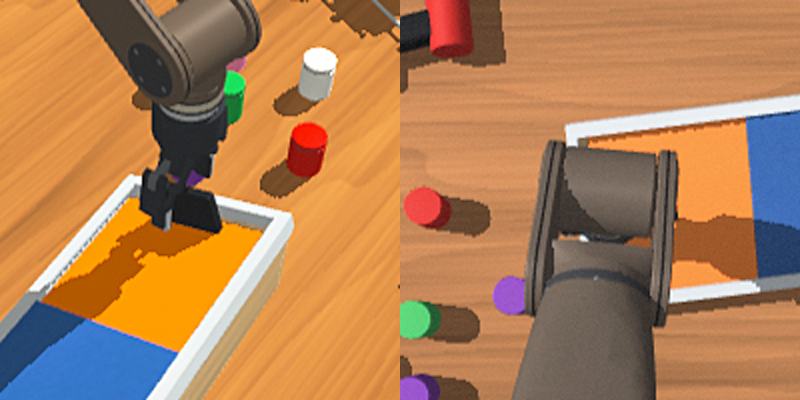

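The fingers straddle the pull bar at crop-left (180,205), somewhat toward its front end. I shift 0.7 cm up the slope and close.

Call:
step_arm(increments=[0.7, 0, -0.1, 0, 0, 0, 1, 0.7, 0, -0.1, 0, 0, 0, 0, 0.7, 0, -0.1, 0, 0, 0, 0, 0.7, 0, -0.1, 0, 0, 0, 0, 0.7, 0, -0.1, 0, 0, 0, 0, 0.7, 0, -0.1, 0, 0, 0, 0, 0.7, 0, -0.1, 0, 0, 0, 0, 0.7, 0, -0.1, 0, 0, 0, 0, 0.7, 0, -0.1, 0, 0, 0, 0, 0.7, 0, -0.1, 0, 0, 0, 0])

```text
time: 3.12
ee_pos: [0.5456, 0.0437, 0.1085]
eef_rot: [0.0, 0.999, 0.053, -0.0]
force: [-1.8, -0.2, 0.9]
finger_gap: 0.0127
```

Call:
step_arm(increments=[0, 1, 0, 0, 0, 0, 0, 0, 2.5, 0, 0, 0, 0, 0, 0, 4, 0, 0, 0, 0, 0, 0, 5.5, 0, 0, 0, 0, 0, 0, 7, 0, 0, 0, 0, 0, 0, 8.5, 0, 0, 0, 0, 0, 0, 10, 0, 0, 0, 0, 0, 0, 11.5, 0, 0, 0, 0, 0, 0, 12.5, 0, 0, 0, 0, 0, 0, 13.3, 0, 0, 0, 0, 0, 0, 14, 0, 0, 0, 0, 0, 0, 14, 0, 0, 0, 0, 0, 0, 14, 0, 0, 0, 0, 0])

```text
time: 4.2
ee_pos: [0.5605, -0.0962, 0.1085]
eef_rot: [0.0, 0.999, 0.053, -0.0]
force: [-2.4, -1.6, 3.1]
finger_gap: 0.0131
```

Call:
step_arm(increments=[0, 0.3, 0, 0, 0, 0, 0, 0, 0.5, 0, 0, 0, 0, 0, 0, 0.7, 0, 0, 0, 0, 0, 0, 0.7, 0, 0, 0, 0, 0])

```text
time: 4.53
ee_pos: [0.5607, -0.0982, 0.1085]
eef_rot: [-0.004, 0.999, 0.053, -0.001]
force: [-3.3, 13.5, 7.7]
finger_gap: 0.0134
```

The force rose to 13.5 N with no more travel, so the door is at its stop. I release and lift.

Call:
step_arm(increments=[0, -0.4, 0, 0, 0, 0, 0, 0, -0.4, 0, 0, 0, 0, 0.5, 0, -0.4, 0, 0, 0, 0, 0.5, 0, -0.4, 0, 0, 0, 0, 0.5, 0, -0.4, 0, 0, 0, 0, 0.5, 0, -0.4, 0, 0, 0, 0, 0.5, 0, -0.4, 0, 0, 0, 0, 0.5, 0, -0.4, -4, 0, 0, 0, 0.5, 0, -0.4, -8, 0, 0, 0, 0.5, 0, -0.4, -12, 0, 0, 0, 0.7, 0, -0.4, -12, 0, 0, 0, 1, 0, -0.4, -12, 0, 0, 0, 1])

```text
time: 5.53
ee_pos: [0.5628, -0.0993, 0.2325]
eef_rot: [0.002, 0.999, 0.053, 0.004]
force: [0.8, 0.6, -0.1]
finger_gap: 0.0771
```

```bash
python3 - <<'E'
from h import *
from workcell import status
s=status.state(); print(s["ee_pos"],s["finger_gap"],s["force"])
a=np.radians(6.09)
for z in(.23,.1,.05,.022): print(z,rel(s,[.430,.2905,z],a))
E
```

```text
[ 0.56283035 -0.09928855  0.2324666 ] 0.07714113385893868 [ 0.82583112  0.61327634 -0.12898001]
0.23 (array([-9.080e+00, -4.017e+01,  4.000e-02]), array([ 0.2 , -0.42, -0.  ]))
0.1 (array([ -9.17, -40.21,  13.04]), array([ 0.2 , -0.42, -0.  ]))
0.05 (array([ -9.21, -40.23,  18.04]), array([ 0.2 , -0.42, -0.  ]))
0.022 (array([ -9.23, -40.24,  20.84]), array([ 0.2 , -0.42, -0.  ]))
```

Call:
step_arm(increments=[-9.1, -40.2, 0, 0, 0, 0, 1, -9.1, -40.2, 0, 0, 0, 0, 1, -9.1, -40.2, 0, 0, 0, 0, 1, -9.1, -40.2, 0, 0, 0, 0, 1, -9.1, -40.2, 0, 0, 0, 0, 1, -9.1, -40.2, 0, 0, 0, 0, 1, -9.1, -40.2, 0, 0, 0, 0, 1, -9.1, -40.2, 0, 0, 0, 0, 1, -9.1, -40.2, 0, 0, 0, 0, 1, -9.1, -40.2, 0, 0, 0, 0, 1, -9.1, -40.2, 0, 0, 0, 0, 1, -9.1, -40.2, 0, 0, 0, 0, 1, -9.1, -40.2, 0, 0, 0, 0, 1])

```text
time: 6.62
ee_pos: [0.4271, 0.2911, 0.2268]
eef_rot: [0.001, 0.999, 0.053, -0.001]
force: [-0.6, -0.6, 0.0]
finger_gap: 0.0853
```

```bash
python3 - <<'E'
from h import *
from workcell import vision,status
s=status.state(); print(s["ee_pos"],s["eef_rot"],rel(s,[.430,.2905,.022],np.radians(6.09)))
v=[]
for n,(r,c) in(("scene",(110,110)),("top",(60,200))):
    p=vision.capture(n)["pixels"]; v.append(cv2.resize(p[r:r+260,c:c+240],(384,416),interpolation=2))
cv2.imwrite("pics/g2.png",np.hstack(v))
E
```

```text
[0.42709664 0.29112677 0.22675199] [ 7.22008863e-04  9.98569427e-01  5.34523823e-02 -1.19167347e-03] (array([ 0.33,  0.07, 20.47]), array([0.08, 0.14, 0.04]))
```

View pics/g2.png

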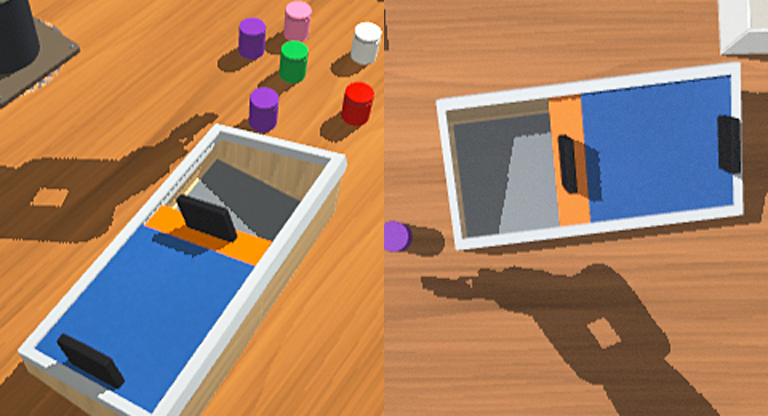

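The orange door is fully tucked with only its end strip at crop-right (565,160) in view. The blue door is shut and the left compartment is empty. I descend on the green tin and close.

Call:
step_arm(increments=[0.2, 0, 4, 0, 0, 0, 1, 0.2, 0, 8, 0, 0, 0, 1, 0.2, 0, 12, 0, 0, 0, 1, 0.2, 0, 14, 0, 0, 0, 1, 0.2, 0, 16, 0, 0, 0, 1, 0.2, 0, 18, 0, 0, 0, 1, 0.2, 0, 20, 0, 0, 0, 1, 0.2, 0, 20.4, 0, 0, 0, 1, 0.2, 0, 20.4, 0, 0, 0, 1, 0.2, 0, 20.4, 0, 0, 0, 0, 0.2, 0, 20.4, 0, 0, 0, 0, 0.2, 0, 20.4, 0, 0, 0, 0, 0.2, 0, 20.4, 0, 0, 0, 0, 0.2, 0, 20.4, 0, 0, 0, 0, 0.2, 0, 20.4, 0, 0, 0, 0])

```text
time: 7.97
ee_pos: [0.4313, 0.2923, 0.0262]
eef_rot: [-0.0, 0.999, 0.053, 0.002]
force: [0.1, -2.0, 6.3]
finger_gap: 0.0461
```

Call:
step_arm(increments=[0, 0, -2, 0, 0, 0, 0, 0, 0, -5, 0, 0, 0, 0, 0, 0, -9, 0, 0, 0, 0, 0, 0, -13, 0, 0, 0, 0, 0, 0, -17, 0, 0, 0, 0, 0, 0, -21, 0, 0, 0, 0, 0, 0, -24, 0, 0, 0, 0, 0, 0, -24, 0, 0, 0, 0, 0, 0, -24, 0, 0, 0, 0])

```text
time: 8.72
ee_pos: [0.4302, 0.2923, 0.2664]
eef_rot: [-0.001, 0.999, 0.053, 0.002]
force: [0.0, 1.1, -3.1]
finger_gap: 0.0462
```

```bash
python3 - <<'E'
from h import *
from workcell import vision,status
s=status.state(); print(s["ee_pos"],s["force"],s["finger_gap"])
P=cab(np.radians(6.09),np.array([.566,-.1396]),[0,.135,.26]); print(P,rel(s,P,np.radians(6.09)))
c=vision.capture("scene")["pixels"]; cv2.imwrite("pics/g3.png",cv2.resize(c[0:200,180:400],None,fx=2,fy=2,interpolation=2))
E
```

```text
[0.43020777 0.2922552  0.26641496] [ 0.04100256  1.13100292 -3.07869716] 0.046189941439491136
[ 0.55167778 -0.00536188  0.26      ] (array([ 8.91, 30.89,  0.63]), array([-0.08, -0.24,  0.02]))
```

View pics/g3.png

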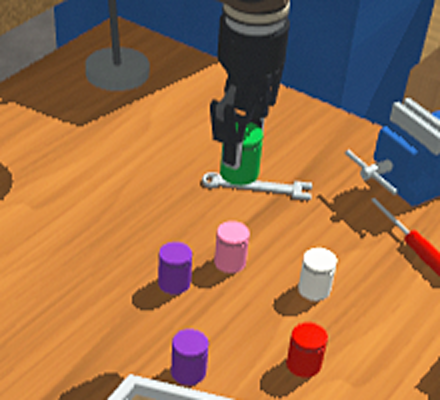

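The green tin is held upright at crop (240,155). I carry it over the compartment.

Call:
step_arm(increments=[1.2, 4, 0, 0, 0, 0, 0, 2.3, 8, 0, 0, 0, 0, 0, 3.4, 12, 0, 0, 0, 0, 0, 4.6, 16, 0, 0, 0, 0, 0, 5.7, 20, 0, 0, 0, 0, 0, 6.9, 24, 0, 0, 0, 0, 0, 7.8, 27, 0, 0, 0, 0, 0, 8.4, 29, 0, 0, 0, 0, 0, 8.9, 30.9, 0, 0, 0, 0, 0, 8.9, 30.9, 0, 0, 0, 0, 0, 8.9, 30.9, 0, 0, 0, 0, 0, 8.9, 30.9, 0, 0, 0, 0, 0])

```text
time: 9.77
ee_pos: [0.5498, -0.0053, 0.2618]
eef_rot: [-0.001, 0.999, 0.053, -0.002]
force: [0.0, -0.1, -1.2]
finger_gap: 0.0465
```

```bash
python3 - <<'E'
from h import *
from workcell import vision,status
s=status.state(); print(s["ee_pos"],s["eef_rot"],s["force"])
v=[]
for n,(r,c) in(("scene",(80,150)),("top",(60,180))):
    p=vision.capture(n)["pixels"]; v.append(cv2.resize(p[r:r+240,c:c+240],(384,384),interpolation=2))
cv2.imwrite("pics/g4.png",np.hstack(v))
P=cab(np.radians(6.09),np.array([.566,-.1396]),[0,.135,.032]); print(P,rel(s,P,np.radians(6.09)))
E
```

```text
[ 0.54976704 -0.00531547  0.26184266] [-8.06315022e-04  9.98581063e-01  5.32008815e-02 -2.20854538e-03] [ 0.03206783 -0.06810592 -1.22774206]
[ 0.55167778 -0.00536188  0.032     ] (array([ 0.29,  0.07, 22.98]), array([-0.11,  0.25,  0.01]))
```

View pics/g4.png

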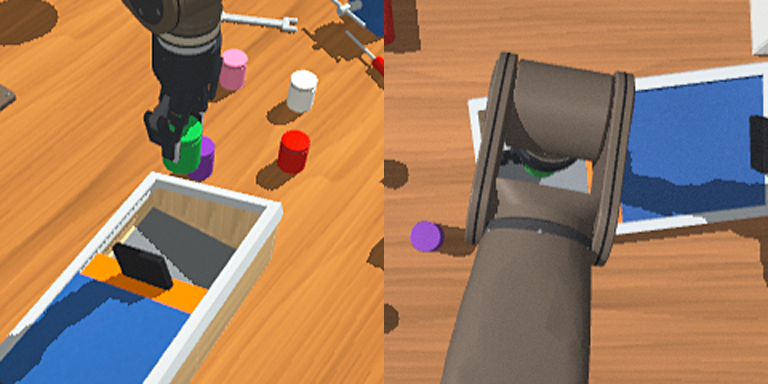

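The tin is centred over the open gap and clear of the pull. I lower it until just above the floor.

Call:
step_arm(increments=[0.1, -0.4, 3.5, 0, 0, 0, 0, 0.1, -0.4, 7, 0, 0, 0, 0, 0.1, -0.4, 10, 0, 0, 0, 0, 0.1, -0.4, 12, 0, 0, 0, 0, 0.1, -0.4, 14, 0, 0, 0, 0, 0.1, -0.4, 16, 0, 0, 0, 0, 0.1, -0.4, 18, 0, 0, 0, 0, 0.1, -0.4, 19.5, 0, 0, 0, 0, 0.1, -0.4, 21, 0, 0, 0, 0, 0.1, -0.4, 22, 0, 0, 0, 0, 0.1, -0.4, 22.6, 0, 0, 0, 0, 0.1, -0.4, 23, 0, 0, 0, 0, 0.1, -0.4, 23, 0, 0, 0, 0, 0.1, -0.4, 23, 0, 0, 0, 0])

```text
time: 11.03
ee_pos: [0.5521, -0.0018, 0.0349]
eef_rot: [0.0, 0.999, 0.053, 0.001]
force: [0.1, -0.1, -2.5]
finger_gap: 0.0465
```

Call:
step_arm(increments=[0, 0, 0.15, 0, 0, 0, 0, 0, 0, 0.3, 0, 0, 0, 0, 0, 0, 0.4, 0, 0, 0, 0, 0, 0, 0.45, 0, 0, 0, 0, 0, 0, 0.45, 0, 0, 0, 0])

```text
time: 11.45
ee_pos: [0.5525, -0.0021, 0.0323]
eef_rot: [0.0, 0.999, 0.053, 0.0]
force: [-4.3, 0.2, 9.2]
finger_gap: 0.0466
```

The force turned upward to 9 N, so the tin is on the floor. I open partly, settle and lift.

Call:
step_arm(increments=[0, 0, -0.1, 0, 0, 0, 0.6, 0, 0, -0.1, 0, 0, 0, 0.7, 0, 0, -0.1, 0, 0, 0, 0.8, 0, 0, -0.1, 0, 0, 0, 0.85, 0, 0, -0.1, 0, 0, 0, 0.85, 0, 0, -0.1, 0, 0, 0, 0.85, 0, 0, -1, 0, 0, 0, 0.85, 0, 0, -3, 0, 0, 0, 0.85, 0, 0, -6, 0, 0, 0, 0.85, 0, 0, -10, 0, 0, 0, 0.85, 0, 0, -14, 0, 0, 0, 0.85, 0, 0, -18, 0, 0, 0, 0.85, 0, 0, -22, 0, 0, 0, 0.85, 0, 0, -22, 0, 0, 0, 0.85])

```text
time: 12.62
ee_pos: [0.556, -0.0026, 0.2615]
eef_rot: [0.002, 0.999, 0.053, 0.009]
force: [0.7, -0.4, 0.4]
finger_gap: 0.0726
```

Call:
step_arm(increments=[-2, -4, 0, 0, 0, 0, 0.85, -4, -8, 0, 0, 0, 0, 0.85, -6, -12, 0, 0, 0, 0, 0.85, -8, -16, 0, 0, 0, 0, 0.85, -9, -20, 0, 0, 0, 0, 0.85, -9, -24, 0, 0, 0, 0, 0.85, -9, -28, 0, 0, 0, 0, 0.85, -9, -32, 0, 0, 0, 0, 0.85, -9, -32, 0, 0, 0, 0, 0.85])

```text
time: 13.37
ee_pos: [0.4264, 0.3117, 0.2505]
eef_rot: [-0.001, 0.998, 0.056, 0.0]
force: [-0.6, 0.0, 0.7]
finger_gap: 0.0727
```

```bash
python3 - <<'E'
from h import *
from workcell import vision,status
s=status.state(); print(s["time"],s["ee_pos"],s["force"])
v=[];C=[]
for n,(r,c) in(("scene",(110,110)),("top",(60,200))):
    k=vision.capture(n);C.append(k); p=k["pixels"]; v.append(cv2.resize(p[r:r+260,c:c+240],(384,416),interpolation=2))
    h=hsv(k); g=(h[...,0]>50)&(h[...,0]<80)&(h[...,1]>120)&(h[...,2]>30)
    for ce,st,l in blobs(g): print(n,ce,st)
    for ce,st,l in blobs(h[...,2]<60): print(n,"dark",ce,st[:4])
cv2.imwrite("pics/g5.png",np.hstack(v))
a,t=np.radians(6.09),np.array([.566,-.1396])
for y in(.035,.04,.045): print(y,proj(C[1],cab(a,t,[-.008,y,.138])).round(1))
E
```

```text
13.3667 [0.42643889 0.31168039 0.25047872] [-0.63117403  0.04047155  0.66251574]
scene [262.8, 235.5] [253, 221, 21, 30, 546]
scene [62.0, 369.9] [34, 358, 56, 26, 644]
scene dark [111.2, 7.7] [99, 0, 24, 17]
scene dark [236.8, 15.2] [234, 0, 6, 32]
scene dark [309.7, 2.1] [299, 0, 22, 6]
scene dark [313.4, 8.5] [299, 6, 27, 5]
scene dark [305.5, 43.6] [287, 8, 40, 77]
scene dark [123.1, 32.7] [94, 20, 47, 41]
scene dark [96.9, 115.6] [56, 57, 79, 100]
scene dark [464.3, 149.1] [405, 79, 107, 140]
scene dark [239.2, 246.0] [220, 232, 38, 29]
scene dark [454.3, 252.0] [446, 247, 18, 11]
scene dark [166.4, 335.4] [146, 319, 42, 34]
top [272.7, 168.9] [264, 159, 19, 21, 313]
top [470.6, 204.4] [449, 185, 43, 39, 727]
top dark [50.7, 59.7] [0, 12, 103, 98]
top dark [129.6, 79.7] [106, 59, 59, 45]
top dark [415.4, 150.0] [409, 132, 14, 37]
top dark [314.5, 162.0] [309, 145, 12, 36]
top dark [114.3, 278.9] [76, 183, 79, 201]
top dark [36.2, 269.1] [11, 213, 72, 111]
top dark [33.7, 320.5] [24, 306, 20, 25]
top dark [276.5, 375.6] [254, 365, 46, 19]
0.035 [319.8 161.8]
0.04 [317.6 162.1]
0.045 [315.4 162.3]
```

View pics/g5.png

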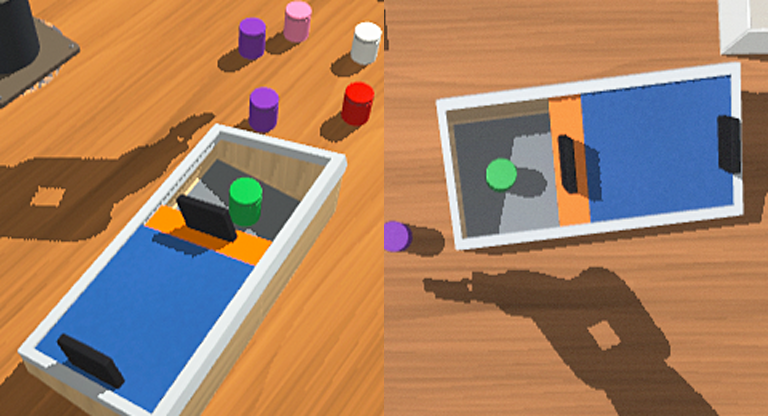

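The tin stands upright in the compartment and the blue door is unmoved. The orange pull reads about 3–5 mm short of 40, which may be side-face bias, or my back-off while still gripping. I check with a gentle push against the stop.

```bash
python3 - <<'E'
from h import *
from workcell import status
s=status.state(); a,t=np.radians(6.09),np.array([.566,-.1396])
for P in([0,.085,.25],[0,.085,.115],[0,.0615,.115]): P=cab(a,t,P); print(P,rel(s,P,a))
E
```

```text
[ 0.55698231 -0.0550797   0.25      ] (array([8.880e+00, 3.754e+01, 1.000e-02]), array([ 0.02, -0.  ,  0.23]))
[ 0.55698231 -0.0550797   0.115     ] (array([ 8.88, 37.54, 13.51]), array([ 0.02, -0.  ,  0.23]))
[ 0.55947543 -0.07844708  0.115     ] (array([ 8.87, 39.89, 13.51]), array([ 0.02, -0.  ,  0.23]))
```

Call:
step_arm(increments=[0.9, 4, 0, 0, 0, 0, 0, 1.9, 8, 0, 0, 0, 0, 0, 2.8, 12, 0, 0, 0, 0, 0, 3.8, 16, 0, 0, 0, 0, 0, 4.7, 20, 0, 0, 0, 0, 0, 5.7, 24, 0, 0, 0, 0, 0, 6.6, 28, 0, 0, 0, 0, 0, 7.6, 32, 0, 0, 0, 0, 0, 8.9, 36, 0, 0, 0, 0, 0, 8.9, 37.5, 0, 0, 0, 0, 0, 8.9, 37.5, 4, 0, 0, 0, 0, 8.9, 37.5, 8, 0, 0, 0, 0, 8.9, 37.5, 11, 0, 0, 0, 0, 8.9, 37.5, 13.2, 0, 0, 0, 0, 8.9, 37.5, 13.2, 0, 0, 0, 0, 8.9, 37.5, 13.2, 0, 0, 0, 0])

```text
time: 14.8
ee_pos: [0.5551, -0.0578, 0.1169]
eef_rot: [-0.0, 0.999, 0.052, -0.002]
force: [0.3, -0.1, 1.7]
finger_gap: 0.0002
```

Call:
step_arm(increments=[0, 0.5, 0, 0, 0, 0, 0, 0, 1, 0, 0, 0, 0, 0, 0, 1.4, 0, 0, 0, 0, 0, 0, 1.7, 0, 0, 0, 0, 0, 0, 1.7, 0, 0, 0, 0, 0])

```text
time: 15.22
ee_pos: [0.559, -0.0746, 0.1191]
eef_rot: [0.0, 0.999, 0.053, 0.001]
force: [-0.1, 0.2, -0.2]
finger_gap: -0.0
```

Call:
step_arm(increments=[0, 0.2, 0, 0, 0, 0, 0, 0, 0.4, 0, 0, 0, 0, 0, 0, 0.6, 0, 0, 0, 0, 0, 0, 0.6, 0, 0, 0, 0, 0])

```text
time: 15.55
ee_pos: [0.5588, -0.0776, 0.1182]
eef_rot: [-0.002, 0.999, 0.053, -0.0]
force: [-0.2, 6.6, 2.8]
finger_gap: 0.0001
```

Call:
step_arm(increments=[0, 0.2, 0, 0, 0, 0, 0, 0, 0.3, 0, 0, 0, 0, 0, 0, 0.3, 0, 0, 0, 0, 0])

```text
time: 15.8
ee_pos: [0.5588, -0.0777, 0.1182]
eef_rot: [-0.005, 0.999, 0.053, -0.001]
force: [-1.2, 14.9, 5.3]
finger_gap: -0.0002
```

Call:
step_arm(increments=[0, -1, 0, 0, 0, 0, 0, 0, -2, 0, 0, 0, 0, 0, 0, -2.2, -3, 0, 0, 0, 0, 0, -2.2, -7, 0, 0, 0, 0, 0, -2.2, -11, 0, 0, 0, 0, 0, -2.2, -14, 0, 0, 0, 0, -2, -6, -14, 0, 0, 0, 0, -4, -10, -14, 0, 0, 0, 0, -6, -14, -14, 0, 0, 0, 0, -8, -18, -14, 0, 0, 0, 0, -9, -22, -14, 0, 0, 0, 0, -9, -26, -14, 0, 0, 0, 0, -9, -30, -14, 0, 0, 0, 0, -9, -34, -14, 0, 0, 0, 0, -9, -38, -14, 0, 0, 0, 0, -9, -38, -14, 0, 0, 0, 0])

```text
time: 17.13
ee_pos: [0.4275, 0.2911, 0.2578]
eef_rot: [-0.001, 0.998, 0.056, 0.0]
force: [-0.5, -1.1, -0.5]
finger_gap: 0.0
```

```bash
python3 - <<'E'
from h import *
from workcell import vision,status
s=status.state(); print(s["time"],s["ee_pos"],s["force"])
v=[]
for n,(r,c) in(("scene",(110,110)),("top",(60,200))):
    k=vision.capture(n); p=k["pixels"]; v.append(cv2.resize(p[r:r+260,c:c+240],(384,416),interpolation=2))
    h=hsv(k); g=(h[...,0]>50)&(h[...,0]<80)&(h[...,1]>120)&(h[...,2]>30)
    for ce,st,l in blobs(g): print(n,ce,st)
    for ce,st,l in blobs(h[...,2]<60): 
        if 130<ce[1]<350 and 150<ce[0]<430:print(n,"dark",ce,st[:4])
cv2.imwrite("pics/g6.png",np.hstack(v))
E
```

```text
17.1333 [0.42752669 0.29106099 0.25777465] [-0.47503499 -1.09043068 -0.49270329]
scene [262.8, 235.5] [253, 221, 21, 30, 547]
scene [62.0, 369.9] [34, 358, 56, 26, 644]
scene dark [238.8, 246.5] [220, 232, 38, 30]
scene dark [166.4, 335.4] [146, 319, 42, 34]
top [272.7, 168.8] [264, 159, 19, 21, 312]
top [470.6, 204.5] [449, 185, 43, 39, 724]
top dark [415.4, 149.9] [409, 132, 14, 36]
top dark [315.1, 161.8] [310, 145, 11, 36]
```

View pics/g6.png

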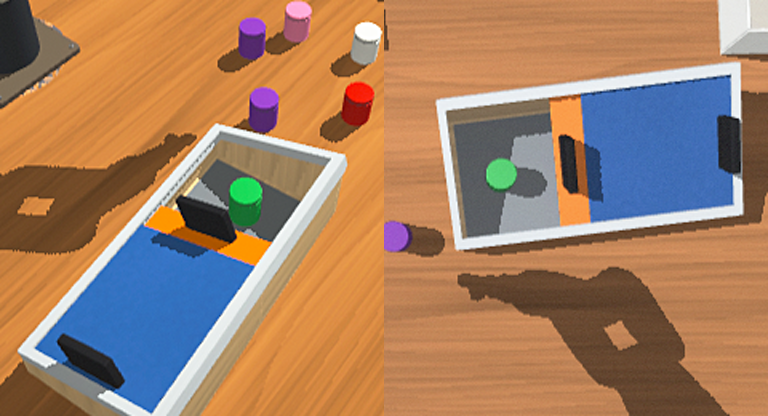

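The door moved about 1 mm and then stopped hard at 14.9 N. The tin is upright at crop-right (501,174), the blue pull has not moved, and the robot is clear. I hand in.

```bash
python3 -c "
from workcell import workorder
print(workorder.job_done())"
```

```text
the job is handed in; nothing more can be done
None
```

The orange door is fully open behind the blue one, and the green tin stands upright on the floor of the compartment it uncovered. I handed the job in at about 17 s, well under the 64 s limit.

- **Orange door:** I gripped the black pull and slid the door to its stop. After placing the tin I pushed the door again. It moved about 1 mm more, then held with no travel as the force rose to 14.9 N.
- **Green tin:** I picked it from the bench, lowered it until the floor pushed back with about 9 N, and released it. It did not shift during the second door push.
- **Blue door:** its pull is at the same pixel as at the start, so it stayed shut.
- **Robot:** it was clear of everything at hand-in, and no force reading in the moves was over about 15 N.

**One disagreement:** the top camera put the orange pull about 5 mm short of fully open. I put this down to the camera seeing the bar's side, because the blue pull read about 11 mm off in the same way while shut. I relied on the hard stop instead.

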